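# Start the temperature logger and seat it in the specimen tray

### The job

Pick up the temperature logger and, holding it, push the button in its end squarely but gently against the black bumper of the upright steel stop until the button is fully in, which starts it. Then put the logger down flat in its pocket in the blue specimen tray, with the button in the notch, fully home, and let go. Leave everything else on the desk where it is.

Things in the scene. Friction and masses are not known exactly. Their poses are not given: they have to be found in the camera images.
- logger_mid (a point): Centre of the temperature logger: a loose hard white plastic box 100 x 30 x 34 mm (long x wide x high), 0.09 to 0.17 kg, lying on the desk, small dark screen on top; the point is 17 mm above its underside. x runs along it towards the button end, y across its width (grip it there, firmly), z up. The similar white case with no button or screen is not it.
- button_tip (a point): Outer end of the logger's start button: a round grey plunger 12 mm in diameter in the middle of one short end, its axis 12 mm above the underside of the case (5 mm below the case's centre) and parallel to the case's long axis. Untouched it stands 10 to 12 mm out of the case, fully pressed 4 mm.
- logger_button (a joint): How far the start button is pushed in, m: 0 is fully out, 0.008 is its end stop (fully in). It moves stiffly, at about 7 N, stays where it is left (no spring back), and the force rises sharply at the end stop.
- stop_face (a point): On the fixed steel stop, an angle bracket (90 mm wide, 44 mm high) screwed to the desk: middle of its upright plate, 25 mm above the desk. x points horizontally into the plate (direction to push), y along it, z up. Centred here a rigid round black bumper, 32 mm across, faces -x on a screw; its flat front stands 10 to 45 mm before the plate, set differently each time and not told.
- pocket (a point): Centre of the floor of the logger's pocket, 6 mm above the desk, in the fixed blue tray: a recess 103 mm (x) by 33 mm (y), 10 mm deep, rim 16 mm above the desk, so the seated logger stands 24 mm above the rim. z up. The logger's x must point the same way as the pocket's x.
- notch (a point): Where the pocket's +x end wall opens into a notch for the button, on the pocket floor, 51.5 mm from the pocket's centre. The notch is 20 mm wide, runs 4.5 mm further along x and is as deep as the pocket: the logger goes in only with its button pressed.
- tray: The fixed blue specimen tray, 16 mm high; origin on the desk under the pocket's centre, axes as the pocket's. It reaches 75 mm either way along x, 38 mm to +y and 125 mm to -y, where a bank of capped tubes, 70 mm high above the desk, stands 78 to 115 mm from the origin.
- swab_case: Bystander: plain white closed plastic case 105 x 36 x 26 mm with no button, origin under its centre.
- label_roll: Bystander: roll of pale pink labels, 74 mm across, 50 mm high, origin under its centre.
- tape_roll: Bystander: pale blue tape roll, 84 mm across, 24 mm high, origin under its centre.
- sanitiser: Bystander: white bottle, 60 mm across, 150 mm high, origin under its centre.
- scanner: Bystander: black barcode scanner on a round foot 84 mm across, 140 mm high, origin under its foot.
- marker: Bystander: marker pen lying on the desk, 125 x 15 mm, origin under its middle.
Not all that is in view belongs to the job. Leave any green or red look-alike of the part that bears logger_mid alone.

How it is judged (in metres and radians):
On the way:
1. the held logger's button is pressed fully in against the steel stop's bumper (value of joint logger_button above 0.0068 m and contact force between logger and stop above 2 N and contact force between the fingers and logger above 3 N), for 0.05 s.
At the end, for the whole second after the job is handed in: The button is in by more than 6.2 of its 8 mm; the logger lies at rest in the pocket: its centre within 5 mm of the pocket's centre seen from above, its underside within 2.5 mm of the pocket floor, level within 0.05 rad, square within 0.08 rad and its button end at the notch (value of joint logger_button above 0.0062 m and horizontal distance between logger_mid and pocket below 0.005 m and z of logger_mid in the frame of pocket between 0.0145 and 0.0195 m and angle between the z axis of logger_mid and the z axis of pocket, either way round below 0.05 rad and angle between the x axis of logger_mid and the x axis of pocket, either way round below 0.08 rad and x of button_tip in the frame of pocket above 0.04 m and linear speed of logger below 0.01 m/s); the robot touches nothing.
It fails at once if the logger is pushed against the stop or its bumper with more than 30 N (contact force between logger and stop above 30 N).
It fails at once if a bystander is moved more than 25 mm (distance of any of swab_case, label_roll, tape_roll, sanitiser, scanner, marker from where it was at the start of the episode above 0.025 m).
It also fails if it takes over 51 s, if anything falls off the work surface, if the arm or the gripper's body presses on something with over 40 N, if the wrist force passes 120 N, or if a joint passes its speed limit or range.

### The arm

A 6-joint arm with a two-finger parallel gripper is mounted at the origin on the work surface. World frame = base frame: x ahead of the robot, y to its left, z up, the work surface at z = 0. Lengths are in mm, angles in rad, forces in N, time in s.
With the tool pointing down it reaches from about 350 to 975 mm from the base axis. Payload 7.1 kg.
Tool frame: the origin (TCP) lies between the finger pads; the fingertips stand 19 mm ahead of it and the grasp point (between the pads) is the TCP (ctrl.tcp_to_tips is the distance from the TCP to the fingertips, in mm); z points along the fingers, y is the line along which they close (so a half turn about z gives the same grasp; the last joint's range is limited). The gripper opens to 88 mm and grips with 3 to 60 N. Pads are 20 mm wide; open, the fingers measure 115 mm over their backs; the gripper's body (75 mm by 178 mm) begins 61 mm behind the grasp point.
Start: joints at [-1.174, 0.423, 1.63, -0, 1.089, -0.019], TCP at [252.466, -571.722, 241.675] pointing down, gripper open.
Joint ranges: [-3, 3], [-0.9, 2.11], [0.09, 2.58], [-1.31, 4.45], [0.11, 2.69], [-2.54, 2.54]. Speed limits (rad/s): [2.39, 2.39, 3.01, 3.14, 3.14, 3.14].

### API

Orientations are given as a rotation vector (axis times angle).
In Python, from workcell import status, optics, ctrl gives the robot as it stands. The module is installed in compiled form; this text tells all that it offers.
- The arm moves only by the shell command python3 -m inch 'ROWS'. ROWS is JSON, a list that holds one entry, the list of rows, each a list of 7 numbers: the shift along the tool's x, y, z in mm, then the turn, a rotation vector about the tool's x, y, z in rad, then the opening in per cent of the stroke, from 0 (shut) to 100 (fully open). A call has 1 to 20 rows; each row is the pose to reach, as a shift and turn from the pose commanded when the call began, along the tool's axes at that moment; what a row does not reach only later rows make up. A row lasts 1/10 s, in which the tool goes at most 50 mm and 8.59 degrees, less where a joint would pass 70% of its speed; a pose out of reach is approached as far as the arm can. A call with a gripper value outside its range is refused whole. The fingers move at their own pace and stop on an object; the grip force is fixed at half the most. Time passes only in rows, so rows that repeat a pose let the fingers close. It gives the time, the measured TCP pose, the force, the opening and the grip force at its end, in the units of the state.
- status.get_obs(): the state, without advancing time (a new reading comes with each control period).
- optics.get_image(name): name is "side" or "top" or "wrist"; returns a dict with "frame" (384x512x3 uint8, red, green, blue), "fx", "fy", "cx", "cy" (pixels), "rvec" (rotation vector, rad) and "tvec" (3), from world to camera coordinates, as OpenCV has them; the wrist camera has in their place "hand_eye" (4x4, takes a point from camera to tool coordinates, whose origin is the TCP and whose axes are the flange's). Camera axes: x right, y down, z forward; pixel columns grow to the right and rows downward; lengths in mm; the calibration is good to about 2 mm. A picture is of the moment at which its call begins: read the wrist's pose just before it. There is no depth.
- ctrl.close_job(): hands the job in; it is judged then, once.
The state is a dict: "t": time; "qpos": joint angles; "qvel": joint speeds; "joint_torque": joint torques, N m; "ee_pos": TCP position; "orientation": TCP orientation; "ft_force": force on the tool from outside, world axes, zero at the start; "moment": the same for the moment, N m; "width": finger opening in mm; "grasp_force": force on a finger pad.
Only numpy, scipy, OpenCV 4.12 (cv2) and the standard library are available. Lean on these libraries where they do the work, as an engineer would, in place of code of your own. Each camera call takes 0.05 s, during which the arm holds its last target. There are 200 camera calls.

## Working session

There is one attempt and no reset: what is moved stays moved. The work goes in short steps, Python scripts to look and compute and a shell command to move; the robot and the scene stay as the last step left them, time stands still between calls to the robot, and variables do not carry over. Pictures are saved under pics/ and viewed, at most 10 in all, crops included, and the job is handed in when it is done.

```bash
mkdir -p pics; cat > h.py <<'E'
import numpy as np, cv2
from scipy.spatial.transform import Rotation as R
from workcell import status, optics, ctrl
def grab(n):
    o=status.get_obs(); im=optics.get_image(n)
    K=np.array([[im["fx"],0,im["cx"]],[0,im["fy"],im["cy"]],[0,0,1.]])
    if "hand_eye" in im:
        T=np.eye(4);T[:3,:3]=R.from_rotvec(o["orientation"]).as_matrix();T[:3,3]=o["ee_pos"]
        W=T@np.array(im["hand_eye"]).reshape(4,4)
    else:
        W=np.eye(4);r=R.from_rotvec(np.ravel(im["rvec"])).as_matrix();W[:3,:3]=r.T;W[:3,3]=-r.T@np.ravel(im["tvec"])
    f=im["frame"][:,:,::-1].copy()
    return f,K,W
def plane(uv,K,W,z):
    uv=np.atleast_2d(np.array(uv,float)); d=np.c_[(uv-K[:2,2])/[K[0,0],K[1,1]],np.ones(len(uv))]@W[:3,:3].T
    c=W[:3,3]; return c+d*((z-c[2])/d[:,2])[:,None]
def save(n,K,W,f):
    cv2.imwrite(f"pics/{n}.png",f); np.savez(f"pics/{n}.npz",K=K,W=W)
def load(n):
    d=np.load(f"pics/{n}.npz"); return cv2.imread(f"pics/{n}.png"),d["K"],d["W"]
E
python3 - <<'E'
from h import *
for n in("top","side"):
    f,K,W=grab(n); save(n+"0",K,W,f); print(n,W[:3,3].round(),W[:3,2].round(2))
o=status.get_obs();print(o)
a=cv2.resize(cv2.imread("pics/top0.png"),(800,600),interpolation=cv2.INTER_CUBIC);cv2.imwrite("pics/top0v.png",a)
E
```

```text
top [345.  30. 974.] [ 0.12 -0.01 -0.99]
side [358. 698. 761.] [ 0.1  -0.68 -0.73]
{'t': 0.1, 'qpos': array([-1.17405698e+00,  4.23761220e-01,  1.63062582e+00, -2.94210670e-05,
        1.08856529e+00, -1.90433290e-02]), 'qvel': array([-0.00077485, -0.0020475 , -0.0016532 ,  0.00056133, -0.00137691,
       -0.00202372]), 'joint_torque': array([ 3.28453432e-03, -5.45610666e+01, -2.74322927e+01,  6.46109576e-02,
        1.88236835e-02, -4.99420094e-05]), 'ee_pos': array([ 252.24866026, -571.31366287,  240.97658663]), 'orientation': array([-3.07264244e+00, -6.48161967e-01,  4.40959547e-04]), 'ft_force': array([ 0.35595374, -0.86183411, -0.5648496 ]), 'moment': array([ 0.02126807, -0.05455905,  0.01783665]), 'grasp_force': 0.0, 'width': 87.70723106001668}
```

View pics/top0v.png

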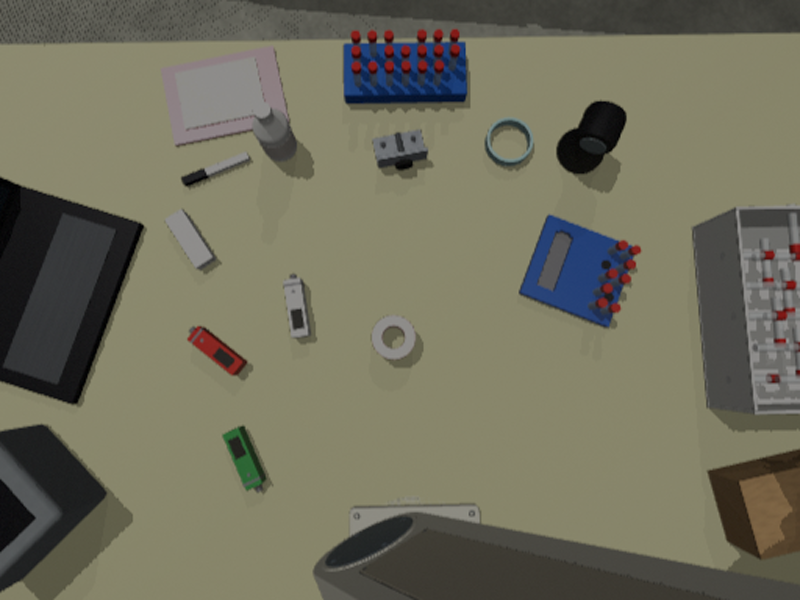

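View pics/side0.png

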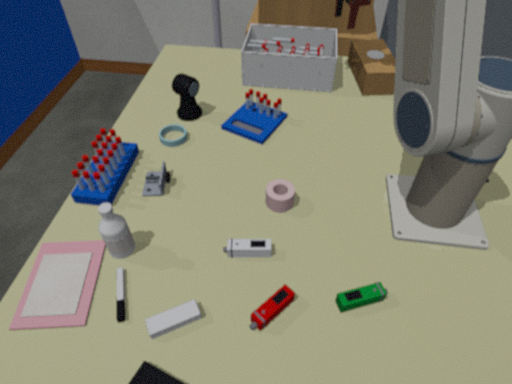

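The top view (800-wide) shows these things that could be the logger:
- White box at (297,307), with a screen and a grey button towards (292,277). This matches the description.
- Plain white swab case at (190,240).
- Red look-alike at (217,350).
- Green look-alike at (245,460).

The stop is at (400,150) with its bumper facing the robot. The tray is at (580,270), and its pocket is the grey slot at (555,262).

I choose the white box at (297,307) and will check it in a crop.

```bash
python3 - <<'E'
from h import *
f,K,W=load("top0"); s=1.5625
P=lambda u,v,z:plane([[u/s,v/s]],K,W,z)[0].round(1)
print("logger",P(297,310,34),"btn",P(292,278,12),"case",P(190,240,26),"roll",P(393,338,50),"tape",P(510,142,24),"sanit",P(280,150,0),"bumper",P(403,165,25),"plate",P(400,140,44))
print("pocket corners-ish",P(555,262,6),P(566,234,6),P(546,290,6),"tubes",P(625,280,70),"red",P(217,350,34))
hsv=cv2.cvtColor(f,cv2.COLOR_BGR2HSV)
def blob(m,c):
    n,l,st,ce=cv2.connectedComponentsWithStats(m.astype(np.uint8)); k=l[int(c[1]),int(c[0])]; return (l==k).astype(np.uint8)
g=f[120:270,160:420]
cr=[cv2.resize(f[165:225,170:215],None,fx=8,fy=8,interpolation=cv2.INTER_CUBIC)[:480],]
a=cv2.resize(f[165:225,165:225],(400,400),interpolation=cv2.INTER_CUBIC)
b=cv2.resize(f[135:210,330:405],(400,400),interpolation=cv2.INTER_CUBIC)
cv2.imwrite("pics/crop1.png",np.hstack([a,b]))
E
```

```text
logger [437.  190.3  34. ] btn [495.4 202.9  12. ] case [563.1 377.   26. ] roll [385.7  28.5  50. ] tape [ 731.3 -186.5   24. ] sanit [733.  227.3   0. ] bumper [691.8   5.   25. ] plate [730.    9.8  44. ]
pocket corners-ish [ 516.3 -260.7    6. ] [ 566.5 -283.     6. ] [ 466.7 -242.2    6. ] tubes [ 472.8 -355.4   70. ] red [372.  324.4  34. ]
```

View pics/crop1.png

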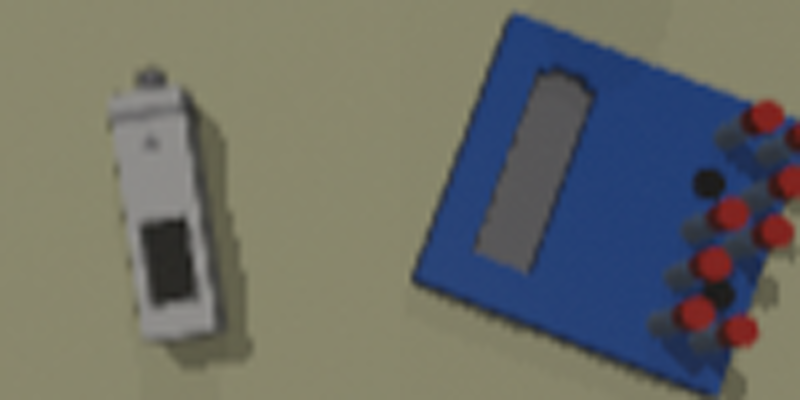

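The left crop confirms the logger: white, with a screen, and a grey button at its upper end (150,80). In the right crop the pocket's notch is at its upper end (565,75), and the tubes are on the right, which is -y.

```bash
cat >> h.py <<'E'
def togo(p,yaw,o=None):
    """row for going to world p with tool down and tool x at yaw (deg)"""
    o=o or status.get_obs(); A=R.from_rotvec(o["orientation"]); 
    y=np.radians(yaw); B=R.from_matrix(np.array([[np.cos(y),np.sin(y),0],[np.sin(y),-np.cos(y),0],[0,0,-1]]))
    d=A.inv().apply(np.array(p)-o["ee_pos"]); r=(A.inv()*B).as_rotvec()
    print("row",d.round(1),r.round(4)); 
E
python3 -c "
from h import *
togo([430,190,220],11)
print(np.array(optics.get_image('wrist')['hand_eye']).round(2))"
```

```text
row [ 470.1 -624.6   21.8] [-1.400e-03  2.000e-04  2.238e-01]
[[   0.     -0.97   -0.24   66.64]
 [   1.      0.     -0.     -0.84]
 [   0.     -0.24    0.97 -142.6 ]
 [   0.      0.      0.      1.  ]]
```

```bash
python3 -m inch '[[[470,-625,20,0,0,0.224,100],[470,-625,20,0,0,0.224,100],[470,-625,20,0,0,0.224,100],[470,-625,20,0,0,0.224,100],[470,-625,20,0,0,0.224,100],[470,-625,20,0,0,0.224,100],[470,-625,20,0,0,0.224,100],[470,-625,20,0,0,0.224,100],[470,-625,20,0,0,0.224,100],[470,-625,20,0,0,0.224,100],[470,-625,20,0,0,0.224,100],[470,-625,20,0,0,0.224,100],[470,-625,20,0,0,0.224,100],[470,-625,20,0,0,0.224,100],[470,-625,20,0,0,0.224,100],[470,-625,20,0,0,0.224,100],[470,-625,20,0,0,0.224,100],[470,-625,20,0,0,0.224,100],[470,-625,20,0,0,0.224,100],[470,-625,20,0,0,0.224,100]]]'
python3 -c "
from h import *
f,K,W=grab('wrist');save('w1',K,W,f);print(status.get_obs()['ee_pos'])"
```

```text
t: 2.15
ee_pos: [429.7, 188.7, 221.6]
orientation: [3.127, 0.298, -0.001]
ft_force: [0.4, -0.5, 0.1]
width: 88.0
grasp_force: 0.0
[429.82837774 188.76307372 221.75730788]
```

View pics/w1.png

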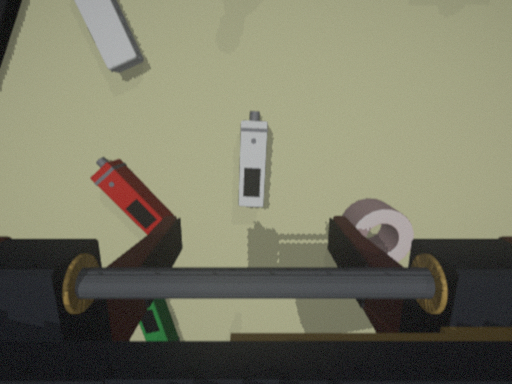

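The wrist view shows the logger upright in the picture, with its body from row 121 to row 207 at column 252 and its button at (254,115). I'll measure the top face at z=34.

```bash
python3 - <<'E'
from h import *
f,K,W=load("w1")
hsv=cv2.cvtColor(f,cv2.COLOR_BGR2HSV)
m=np.zeros(f.shape[:2],np.uint8); m[105:225,225:285]=1
w=((hsv[...,1]<45)&(hsv[...,2]>130)).astype(np.uint8)*m
w=cv2.morphologyEx(w,cv2.MORPH_OPEN,np.ones((3,3)))
c=max(cv2.findContours(w,0,2)[0],key=cv2.contourArea)
p=plane(c[:,0],K,W,34)[:,:2].astype(np.float32)
r=cv2.minAreaRect(p); b=cv2.boxPoints(r); print(cv2.boundingRect(c),r)
g=cv2.cvtColor(f,cv2.COLOR_BGR2GRAY); 
print(g[105:130,254]); print(g[195:215,252]);print(g[160,230:275])
print("btn far",plane([[254.5,112]],K,W,12),"body far top",plane([[254.5,121.5]],K,W,34),"near",plane([[251,207]],K,W,34))
E
```

```text
(238, 131, 29, 77) ((437.8127746582031, 194.9525146484375), (88.98088073730469, 31.33963966369629), 9.680569648742676)
[164 167 164 165 166 150 128 117 117 114 114 114 116 119 117 133 161 177
 180 179 179 179 170 148 122]
[ 69 108 154 176 180 180 178 182 179 181 175 147 118 139 153 161 160 158
 160 157]
[166 166 167 161 157 160 158 157 153 152 171 180 179 178 180 180 177 178
 180 175 179 179 180 177 178 181 180 180 179 180 181 179 177 180 172 143
 125 117 119 119 131 157 166 168 167]
btn far [[502.51622355 204.1319884   12.        ]] body far top [[492.06907743 202.09243141  34.        ]] near [[394.09808678 187.42034515  34.        ]]
```

```bash
python3 -c "
from h import *
togo([443,195,33],9.3)"
```

```text
row [ 14.1  -3.7 188.8] [0.0001 0.0001 0.0278]
```

```bash
python3 -m inch '[[[14,-4,60,0,0,0.028,100],[14,-4,100,0,0,0.028,100],[14,-4,140,0,0,0.028,100],[14,-4,170,0,0,0.028,100],[14,-4,189,0,0,0.028,100],[14,-4,189,0,0,0.028,100],[14,-4,189,0,0,0.028,100],[14,-4,189,0,0,0.028,0],[14,-4,189,0,0,0.028,0],[14,-4,189,0,0,0.028,0],[14,-4,189,0,0,0.028,0],[14,-4,189,0,0,0.028,0],[14,-4,189,0,0,0.028,0],[14,-4,189,0,0,0.028,0],[14,-4,189,0,0,0.028,0],[14,-4,189,0,0,0.028,0]]]'
```

```text
t: 3.8
ee_pos: [442.9, 196.4, 32.7]
orientation: [3.131, 0.257, -0.0]
ft_force: [0.1, -1.9, 0.9]
width: 29.7
grasp_force: 30.0
```

```bash
python3 -c "
from h import *
togo([570,-10,150],11)"
```

```text
row [  91.7  224.4 -117.3] [ 0.0001  0.0001 -0.028 ]
```

```bash
python3 -m inch '[[[0,0,-40,0,0,0,0],[0,0,-80,0,0,0,0],[0,0,-117,0,0,0,0],[30,60,-117,0,0,-0.01,0],[50,110,-117,0,0,-0.028,0],[70,155,-117,0,0,-0.028,0],[85,195,-117,0,0,-0.028,0],[92,215,-117,0,0,-0.028,0],[92,224,-117,0,0,-0.028,0],[92,224,-117,0,0,-0.028,0],[92,224,-117,0,0,-0.028,0],[92,224,-117,0,0,-0.028,0],[92,224,-117,0,0,-0.028,0]]]'
python3 -c "
from h import *
f,K,W=grab('wrist');save('w2',K,W,f);print(K[0,0])"
```

```text
t: 5.1
ee_pos: [569.7, -8.3, 149.7]
orientation: [-3.127, -0.303, 0.001]
ft_force: [0.0, -0.1, -2.0]
width: 29.8
grasp_force: 30.0
289.61898136829683
```

View pics/w2.png

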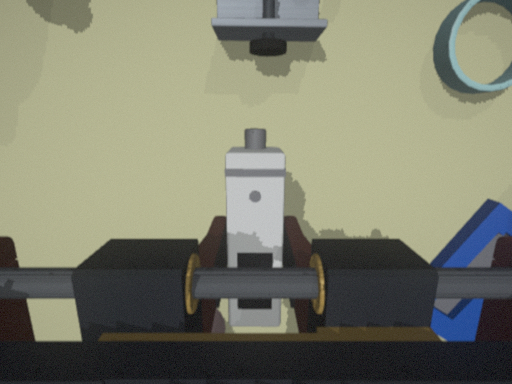

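The held logger is aligned with the tool, with its button at (256,137). The stop's plate top edge runs from (214,21) to (327,22), and the black bumper is centred at about (268,46).

```bash
python3 - <<'E'
from h import *
f,K,W=load("w2")
g=cv2.cvtColor(f,cv2.COLOR_BGR2GRAY)
for u in(220,235,250,268,290,305,320): print(u,g[12:58,u])
m=(g<48).astype(np.uint8); m[:30]=0;m[60:]=0;m[:,:240]=0;m[:,300:]=0
n,l,s,c=cv2.connectedComponentsWithStats(m);print(s[1:],c[1:])
print("row29",g[29,208:222],g[29,318:334]); print(g[45,242:296])
o=status.get_obs();Ri=R.from_matrix(W[:3,:3])
for nm,uv,z in(("topL",(215,23),44),("topR",(325,25),44),("bumpbot",(268,54),9),("bumpTop",(268,38),41),("btn",(256,129),149.7-33+12),("btnL",(245,140),149.7-21),("btnR",(267,140),149.7-21)):
    print(nm,plane([uv],K,W,z)[0].round(1))
print(g[150,215:300]); print(g[220,215:300]);print(g[122:156,256]);print(g[137,238:275])
E
```

```text
220 [164 158 159 159 157 155 151 160 166 161 161 156 145 115  85  67  66  66
  65  64  64  66  63  66  66  59  67  76 110 141 148 136 151 168 170 166
 168 166 168 166 167 167 171 167 168 167]
235 [159 158 158 155 154 148 146 156 163 160 159 157 150 125  91  68  62  63
  62  62  63  63  60  64  60  66  63  65  82 107 116 120 117 120 119 118
 116 120 120 117 115 117 118 122 120 120]
250 [157 157 153 151 155 148 150 154 158 159 159 158 151 130  95  64  60  66
  59  63  61  60  63  62  65  65  59  62  61  63  48  50  52  49  50  49
  53  49  46  50  58  78 108 114 117 118]
268 [ 85  84  83  82  85  87 116 139 152 156 157 159 149 134 100  68  57  64
  59  59  60  57  58  56  60  54  44  42  43  38  40  46  40  42  44  42
  32  36  32  36  39  31  37  52  87 114]
290 [154 151 149 153 147 151 142 145 148 149 151 151 148 136 105  73  64  62
  61  57  57  57  58  58  64  65  62  60  70  95 114 118 120 115 117 118
 122 116 116 115 119 117 116 115 121 119]
305 [147 151 146 146 149 149 141 142 142 145 150 149 143 136 112  83  65  60
  58  60  57  59  63  61  66  60  59  64  63  90 106 120 120 11
[... 1214 characters left out ...]
8 180 181
 180 182 178 179 181 178 181 179 177 180 179 179 181]
[ 62  57  65  65  64  60  58  63  58  57  61 111 178 195 194 194 194 197
 192 193 198 192 193 197 193 195 197 195 192 194 192 194 194 194 193 197
 195 192 194 191 194 194 193 192 194 194 194 197 193 193 195 193 195 191
 196 193 194 192 194 195 192 194 192 195 193 191 191 175 119  65  55  62
  61  57  59  61  63  59  64  61  64  67  95 127 129]
[180 180 176 181 179 164 131 116 121 126 123 124 125 125 121 122 126 124
 122 121 122 124 123 122 123 123 118 126 127 133 150 179 193 194]
[175 179 179 178 180 171 130  92  88  97 104 104 112 116 120 124 128 125
 122 120 116 118 111 104 100  94  92  94 146 172 179 180 180 179 180 180
 178]
```

```bash
python3 -c "
from h import *
togo([620.7,-8.1,46],10.3)"
```

```text
row [ 50.    9.5 103.7] [-0.0001  0.0002  0.0136]
```

```bash
python3 -m inch '[[[15,3,35,0,0,0.0136,0],[30,6,70,0,0,0.0136,0],[40,8,100,0,0,0.0136,0],[47,9.5,104,0,0,0.0136,0],[50,9.5,104,0,0,0.0136,0],[50,9.5,104,0,0,0.0136,0],[50,9.5,104,0,0,0.0136,0],[50,9.5,104,0,0,0.0136,0],[50,9.5,104,0,0,0.0136,0]]]'
python3 -c "
from h import *
f,K,W=grab('wrist');save('w3',K,W,f)
f2,K,W=grab('side');save('s3',K,W,f2)
a=cv2.resize(f[40:240,150:360],(420,400));b=cv2.resize(f2[140:220,120:220],(380,304));b=cv2.copyMakeBorder(b,0,96,0,0,0)
cv2.imwrite('pics/c3.png',np.hstack([a,b]))"
```

```text
t: 6.05
ee_pos: [621.3, -9.4, 46.7]
orientation: [3.129, 0.279, 0.002]
ft_force: [-0.7, 0.3, -1.4]
width: 30.0
grasp_force: 30.0
```

View pics/c3.png

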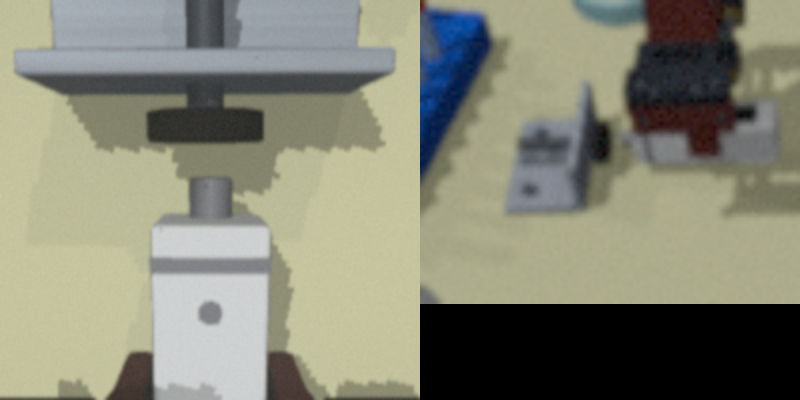

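The crop shows the button tip at (210,180) and the bumper face at (205,140). They are square to each other, about 10 mm apart and 1.3 mm out sideways. I'll advance in small steps.

```bash
python3 -m inch '[[[2,-1.3,0.5,0,0,0,0],[4,-1.3,0.5,0,0,0,0],[6,-1.3,0.5,0,0,0,0],[7,-1.3,0.5,0,0,0,0],[8,-1.3,0.5,0,0,0,0],[9,-1.3,0.5,0,0,0,0],[10,-1.3,0.5,0,0,0,0],[10,-1.3,0.5,0,0,0,0]]]'; python3 -m inch '[[[1,0,0,0,0,0,0],[2,0,0,0,0,0,0],[3,0,0,0,0,0,0],[3,0,0,0,0,0,0]]]'
```

```text
t: 6.95
ee_pos: [630.4, -6.3, 45.0]
orientation: [-3.129, -0.28, 0.001]
ft_force: [-1.5, -0.5, -0.6]
width: 30.1
grasp_force: 30.0
t: 7.35
ee_pos: [632.0, -6.0, 44.9]
orientation: [-3.129, -0.279, 0.006]
ft_force: [-6.6, -0.9, 3.3]
width: 29.9
grasp_force: 30.0
```

```bash
python3 -m inch '[[[0.7,0,0,0,0,0,0],[1.4,0,0,0,0,0,0],[2,0,0,0,0,0,0],[2.7,0,0,0,0,0,0],[3.4,0,0,0,0,0,0],[4,0,0,0,0,0,0],[4,0,0,0,0,0,0]]]'; python3 -m inch '[[[0.5,0,0,0,0,0,0],[1,0,0,0,0,0,0],[1.5,0,0,0,0,0,0],[2,0,0,0,0,0,0],[2,0,0,0,0,0,0]]]'
```

```text
t: 8.05
ee_pos: [635.8, -5.3, 44.9]
orientation: [-3.129, -0.279, 0.006]
ft_force: [-7.0, -1.2, 2.4]
width: 30.0
grasp_force: 30.0
t: 8.55
ee_pos: [637.3, -5.0, 44.8]
orientation: [-3.129, -0.28, 0.008]
ft_force: [-7.3, -2.2, 3.0]
width: 29.8
grasp_force: 30.0
```

```bash
python3 -m inch '[[[0.4,0,0,0,0,0,0],[0.8,0,0,0,0,0,0],[1.2,0,0,0,0,0,0],[1.2,0,0,0,0,0,0]]]'; python3 -m inch '[[[0.4,0,0,0,0,0,0],[0.8,0,0,0,0,0,0],[0.8,0,0,0,0,0,0]]]'
```

```text
t: 8.95
ee_pos: [637.3, -5.0, 44.6]
orientation: [-3.129, -0.279, 0.012]
ft_force: [-10.2, -3.6, 5.2]
width: 29.3
grasp_force: 30.0
t: 9.25
ee_pos: [637.4, -5.0, 44.6]
orientation: [-3.129, -0.279, 0.014]
ft_force: [-13.0, -4.6, 7.8]
width: 29.5
grasp_force: 30.0
```

```bash
python3 -m inch '[[[0.4,0,0,0,0,0,0],[0.8,0,0,0,0,0,0],[0.8,0,0,0,0,0,0],[0.8,0,0,0,0,0,0]]]'; python3 -m inch '[[[-2,0,0,0,0,0,0],[-6,0,0,0,0,0,0],[-15,0,0,0,0,0,0],[-30,0,0,0,0,0,0],[-50,0,-40,0,0,0,0],[-60,0,-80,0,0,0,0],[-60,0,-105,0,0,0,0],[-60,0,-105,0,0,0,0],[-60,0,-105,0,0,0,0],[-60,0,-105,0,0,0,0]]]'
python3 -c "
from h import *
f,K,W=grab('wrist');save('w4',K,W,f)
g=cv2.cvtColor(f,cv2.COLOR_BGR2GRAY);print(g[122:156,256]);print(g[149,215:300]); print(g[220,215:300])
togo([480,-250,150],-21)
f2,K,W=load('top0');b=cv2.cvtColor(f2,cv2.COLOR_BGR2HSV)
m=cv2.inRange(b,(0,0,60),(180,70,130));m[:140]=0;m[195:]=0;m[:,:338]=0;m[:,375:]=0
k=cv2.morphologyEx(m,cv2.MORPH_OPEN,np.ones((3,3)));c=max(cv2.findContours(k,0,2)[0],key=cv2.contourArea)
print(cv2.boundingRect(c),cv2.minAreaRect(plane(c[:,0],K,W,6)[:,:2].astype(np.float32)))"
```

```text
t: 9.65
ee_pos: [637.5, -5.0, 44.4]
orientation: [-3.129, -0.279, 0.016]
ft_force: [-15.1, -4.8, 8.4]
width: 29.9
grasp_force: 30.0
t: 10.65
ee_pos: [582.5, -14.7, 148.7]
orientation: [-3.129, -0.28, 0.003]
ft_force: [-0.1, -0.1, -2.9]
width: 29.6
grasp_force: 30.0
[178 178 179 181 179 178 179 179 181 181 180 180 182 178 178 181 182 174
 148 106 107 121 122 119 125 122 125 127 127 132 147 173 191 198]
[178 181 181 181 182 180 181 180 180 180 182 182 183 179 162 140 130 133
 130 130 130 130 127 130 129 131 134 127 129 119 117 117 118 121 118 120
 124 124 127 127 128 127 120 123 120 118 118 118 114 117 119 123 130 128
 127 127 127 127 127 127 127 126 128 126 130 150 173 182 182 179 178 180
 183 183 181 181 182 181 180 182 183 180 180 180 181]
[ 64  63  60  62  62  64  59  67  59  59  66 113 181 196 194 196 196 194
 192 195 197 197 198 192 194 196 195 193 195 194 195 196 194 196 194 195
 196 195 195 196 193 196 194 196 199 194 197 195 196 198 194 194 195 192
 196 196 196 196 195 196 195 195 195 194 196 196 195 177 116  68  60  63
  59  63  60  59  64  60  61  64  63  71  99 126 132]
row [-142.4  213.4   -1.3] [1.000e-04 2.800e-03 5.448e-01]
(344, 149, 21, 36) ((520.4117431640625, -259.4528503417969), (30.7846622467041, 102.64628601074219), 67.32748413085938)
```

The button tip has moved about 12 px in towards the case and the case hasn't slipped in the grip, so the button is pressed. Next I go to the tray, staying back from the pocket so the wrist camera can see it.

```bash
python3 -c "
from h import *
togo([414,-215,220],-22.7)"
```

```text
row [-201.4  167.2  -71.1] [2.000e-04 2.800e-03 5.745e-01]
```

```bash
python3 -m inch '[[[-30,15,-40,0,0,0.1,0],[-60,40,-71,0,0,0.2,0],[-90,70,-71,0,0,0.3,0],[-120,100,-71,0,0,0.4,0],[-150,125,-71,0,0,0.5,0],[-180,148,-71,0,0,0.5745,0],[-195,162,-71,0,0,0.5745,0],[-201,167,-71,0,0,0.5745,0],[-201,167,-71,0,0,0.5745,0],[-201,167,-71,0,0,0.5745,0],[-201,167,-71,0,0,0.5745,0],[-201,167,-71,0,0,0.5745,0]]]'
python3 -c "
from h import *
f,K,W=grab('wrist');save('w5',K,W,f);cv2.imwrite('pics/w5v.png',cv2.resize(f,(800,600),interpolation=cv2.INTER_CUBIC))"
```

```text
t: 11.9
ee_pos: [415.7, -214.1, 221.0]
orientation: [-3.08, 0.616, 0.0]
ft_force: [0.4, 0.6, -2.2]
width: 30.2
grasp_force: 30.0
```

View pics/w5v.png

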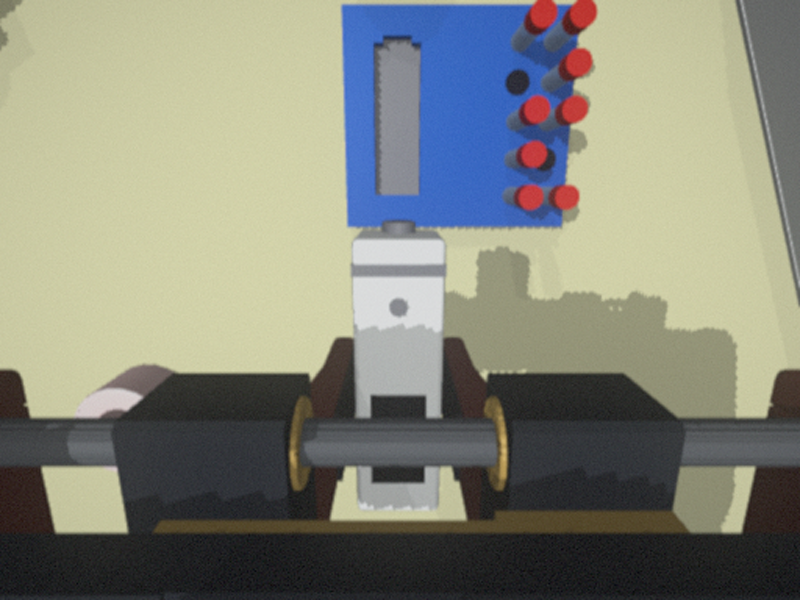

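The wrist view (800-wide) shows the pocket from (375,43) to (420,195), its notch at the top (398,38), and the held logger in line below it at column 398. I'll fit both.

```bash
python3 - <<'E'
from h import *
f,K,W=load("w5")
hsv=cv2.cvtColor(f,cv2.COLOR_BGR2HSV)
g=cv2.cvtColor(f,cv2.COLOR_BGR2GRAY)
for v in(60,90,110): print(v,f[v,234:276,0].tolist(),f[v,234:276,2].tolist())
print("c254",f[18:34,254].tolist(),f[118:132,254,0],f[118:132,254,2]); print("c243",f[18:34,243].tolist())
m=((hsv[...,1]<110)).astype(np.uint8);m[:20]=0;m[130:]=0;m[:,:230]=0;m[:,280:]=0
m=cv2.morphologyEx(m,cv2.MORPH_OPEN,np.ones((3,3)))
c=max(cv2.findContours(m,0,2)[0],key=cv2.contourArea);print(cv2.boundingRect(c))
for z in(6,16): print(z,cv2.minAreaRect(plane(c[:,0],K,W,z)[:,:2].astype(np.float32)))
# held logger top at tcp+1
for v in (172,190,205): 
    print(v,g[v,220:292].tolist())
print("c245",g[140:160,243].tolist())
E
```

```text
60 [200, 198, 203, 202, 195, 150, 108, 101, 111, 137, 147, 148, 150, 148, 148, 145, 152, 147, 145, 152, 148, 147, 149, 145, 150, 150, 146, 148, 144, 150, 148, 149, 149, 142, 151, 189, 196, 196, 196, 199, 200, 198] [68, 65, 71, 67, 68, 70, 86, 96, 104, 128, 142, 142, 141, 140, 142, 136, 144, 140, 137, 143, 140, 139, 139, 139, 141, 140, 138, 138, 136, 140, 139, 139, 139, 135, 113, 79, 57, 58, 58, 63, 64, 60]
90 [201, 203, 205, 202, 199, 170, 115, 101, 113, 130, 149, 152, 151, 149, 151, 149, 151, 149, 148, 150, 148, 150, 147, 150, 147, 148, 147, 147, 145, 145, 148, 150, 150, 147, 152, 187, 196, 197, 198, 197, 198, 200] [70, 68, 73, 71, 67, 66, 75, 92, 105, 122, 140, 141, 141, 141, 142, 142, 143, 138, 139, 139, 138, 139, 139, 139, 138, 138, 137, 139, 136, 136, 139, 140, 143, 130, 88, 62, 57, 63, 64, 61, 62, 61]
110 [200, 204, 201, 199, 202, 190, 128, 101, 103, 124, 146, 153, 151, 153, 152, 149, 149, 149, 151, 147, 150, 151, 152, 148, 145, 148, 149, 150, 148, 150, 145, 149, 148, 150, 167, 193, 200, 200, 199, 197, 197, 197] [69, 76, 73, 65, 67, 70, 76, 93, 97, 115, 136, 142, 141, 143, 144,
[... 1488 characters left out ...]
219, 219, 218, 218, 221, 220, 213, 201, 196, 198, 201, 206, 216, 219, 218, 217, 219, 219, 218, 218, 219, 219, 218, 218, 219, 219, 218, 218, 218, 216, 219, 218, 220, 219, 219, 219, 214, 186, 147, 143, 146, 150, 148, 144, 150, 149]
205 [202, 206, 206, 208, 205, 201, 192, 216, 218, 218, 219, 219, 218, 219, 217, 217, 219, 219, 219, 218, 220, 217, 217, 217, 219, 218, 219, 217, 219, 219, 219, 219, 219, 221, 220, 218, 219, 217, 219, 218, 218, 219, 219, 218, 219, 219, 218, 218, 220, 219, 218, 218, 218, 220, 218, 221, 218, 217, 217, 218, 219, 220, 201, 171, 152, 148, 145, 152, 147, 146, 150, 150]
c245 [107, 109, 107, 106, 117, 131, 141, 138, 129, 132, 133, 135, 157, 191, 218, 218, 219, 219, 218, 218]
```

```bash
python3 - <<'E'
from h import *
f,K,W=load("w5"); o=status.get_obs(); A=R.from_rotvec(o["orientation"])
T=lambda uv,z:A.inv().apply(plane(uv,K,W,z)-o["ee_pos"]).round(1)
zt=o["ee_pos"][2]
print("rim L60,L110,R60,R110\n",T([(239.2,60),(239.8,110),(268.5,60),(268,110)],16)[:,:2])
print("near,far ends\n",T([(254,124.6),(254,27.2)],16)[:,:2])
print("logger front/back top\n",T([(254.5,152.7),(256,325)],zt+1)[:,:2],"tip",T([(254.5,141)],zt-21))
g=cv2.cvtColor(f,cv2.COLOR_BGR2GRAY);print(g[315:335,256].tolist(),g[310,215:300].tolist(),g[138:148,255].tolist())
print("sides 190,205",T([(225.5,190),(226.2,205),(282.9,190),(282.4,205)],zt+1)[:,:2])
E
```

```text
rim L60,L110,R60,R110
 [[129.3 -18.3]
 [ 75.9 -18.3]
 [129.4  14.2]
 [ 75.9  14.3]]
near,far ends
 [[ 59.5  -1.9]
 [162.2  -1.9]]
logger front/back top
 [[ 49.9  -1.2]
 [-48.   -0.3]] tip [[54.  -1.2 21. ]]
[161, 164, 161, 163, 163, 161, 161, 160, 160, 166, 186, 198, 196, 194, 196, 202, 195, 171, 124, 83] [120, 186, 200, 202, 199, 199, 199, 199, 199, 198, 199, 200, 191, 158, 137, 147, 159, 163, 163, 164, 161, 164, 161, 158, 159, 156, 158, 159, 157, 156, 156, 155, 157, 156, 162, 157, 159, 160, 160, 161, 159, 164, 163, 158, 161, 163, 168, 166, 170, 168, 169, 169, 169, 167, 170, 170, 168, 175, 174, 175, 175, 173, 174, 169, 161, 154, 172, 192, 194, 191, 189, 189, 188, 192, 191, 190, 191, 193, 184, 121, 57, 44, 44, 46, 42] [106, 107, 92, 88, 111, 138, 142, 143, 144, 143]
sides 190,205 [[ 31.2 -15.8]
 [ 23.3 -15.6]
 [ 31.2  13.1]
 [ 23.4  13. ]]
```

Both fit well: the yaw matches, the pocket centre is about 111 mm ahead, and the sideways offset is between 1 and 2 mm. I'll drop lower behind the pocket for one closer fit, to cut the parallax.

```bash
python3 -m inch '[[[0,-0.7,40,0,0,0,0],[0,-0.7,80,0,0,0,0],[0,-0.7,120,0,0,0,0],[0,-0.7,145,0,0,0,0],[0,-0.7,150,0,0,0,0],[0,-0.7,150,0,0,0,0],[0,-0.7,150,0,0,0,0],[0,-0.7,150,0,0,0,0],[0,-0.7,150,0,0,0,0]]]'
python3 - <<'E'
from h import *
f,K,W=grab('wrist');save('w6',K,W,f)
cv2.imwrite('pics/w6v.png',cv2.resize(f[:250,150:360],(504,600),interpolation=cv2.INTER_CUBIC))
B=f[...,0].astype(int)-f[...,2]
for v in(15,40,60,90):print(v,[int(x) for x in B[v,220:290]])
print([int(x) for x in B[85:150,254]])
E
```

```text
t: 12.85
ee_pos: [416.2, -214.6, 72.4]
orientation: [3.079, -0.618, 0.004]
ft_force: [-0.2, -0.3, -1.1]
width: 30.3
grasp_force: 30.0
15 [145, 145, 145, 145, 150, 137, 82, 30, 10, 6, 6, 9, 8, 6, 9, 9, 10, 8, 5, 6, 8, 8, 7, 9, 5, 9, 8, 7, 3, 6, 10, 7, 8, 8, 6, 7, 9, 8, 8, 8, 7, 7, 6, 8, 7, 8, 6, 7, 8, 7, 7, 8, 9, 10, 10, 7, 6, 10, 33, 93, 143, 147, 147, 146, 146, 147, 146, 147, 147, 147]
40 [143, 147, 147, 139, 143, 145, 121, 61, 12, 8, 8, 7, 5, 6, 8, 8, 9, 7, 9, 9, 8, 9, 10, 8, 10, 7, 9, 10, 10, 8, 7, 8, 8, 6, 7, 9, 9, 9, 9, 11, 9, 8, 10, 10, 9, 13, 9, 9, 8, 10, 8, 11, 8, 9, 10, 8, 7, 12, 54, 124, 143, 149, 149, 147, 147, 149, 147, 146, 148, 147]
60 [144, 142, 142, 144, 142, 144, 138, 87, 30, 9, 9, 9, 5, 10, 8, 11, 8, 8, 8, 11, 10, 11, 9, 9, 7, 10, 10, 11, 11, 11, 10, 9, 8, 9, 7, 10, 9, 10, 8, 12, 9, 10, 10, 9, 8, 10, 10, 11, 9, 12, 10, 10, 11, 11, 9, 11, 10, 22, 76, 140, 149, 149, 149, 147, 147, 148, 148, 149, 147, 148]
90 [141, 143, 140, 141, 141, 141, 144, 122, 60, 12, 9, 9, 7, 9, 10, 12, 10, 10, 11, 10, 12, 11, 12, 9, 10, 10, 8, 10, 12, 11, 9, 10, 11, 11, 11, 11, 9, 11, 8, 13, 11, 10, 9, 9, 11, 10, 13, 12, 11, 11, 15, 10, 12, 12, 9, 12, 14, 51, 122, 144, 146, 148, 149, 149, 142, 148, 149, 149, 145, 150]
[13, 11, 10, 10, 10, 11, 12, 10, 11, 11, 11, 9, 11, 11, 11, 10, 10, 13, 11, 11, 12, 12, 12, 11, 12, 11, 11, 9, 11, 11, 11, 12, 11, 11, 9, 11, 11, 11, 12, 10, 11, 11, 10, 19, 67, 125, 145, 144, 146, 146, 141, 146, 141, 145, 138, 104, 42, 10, 10, 11, 10, 10, 7, 10, 8]
```

View pics/w6v.png

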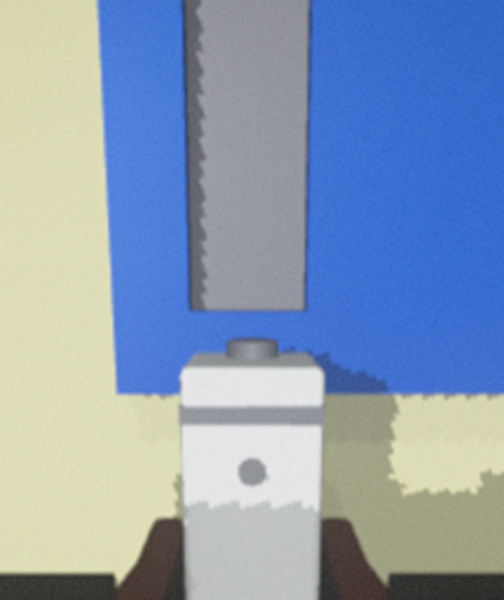

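The close view shows the pocket's near edge at crop row 310, with its sides at columns 189 and 306. The button centre is at column 252.

```bash
python3 - <<'E'
from h import *
f,K,W=load("w6"); o=status.get_obs(); A=R.from_rotvec(o["orientation"])
T=lambda uv,z:A.inv().apply(plane(uv,K,W,z)-o["ee_pos"]).round(1)[:,:2]
zt=o["ee_pos"][2]
print(T([(226.1,15),(227.8,90),(278.7,15),(277.3,90),(252.5,129.1)],16))
g=cv2.cvtColor(f,cv2.COLOR_BGR2GRAY)
print(g[145,240:270].tolist(),g[185,220:290].tolist(),g[138:160,255].tolist())
print("tip",T([(254.9,141)],zt-21),"front",T([(255,152.7)],zt+1),"dot",T([(254.9,196.5)],zt+1),"sides",T([(226,205),(283.2,205)],zt+1))
E
```

```text
[[128.  -18.6]
 [ 84.3 -18.5]
 [128.   13.7]
 [ 84.4  13.7]
 [ 59.4  -2.5]]
[119, 117, 118, 115, 103, 105, 114, 121, 128, 132, 140, 142, 146, 150, 155, 152, 149, 146, 142, 132, 128, 119, 112, 108, 95, 92, 111, 111, 103, 103] [217, 217, 218, 218, 212, 200, 224, 229, 230, 229, 230, 229, 230, 229, 227, 230, 230, 230, 229, 228, 231, 228, 230, 230, 229, 229, 229, 231, 230, 228, 228, 229, 230, 229, 228, 229, 229, 229, 230, 229, 229, 230, 229, 229, 229, 228, 229, 230, 229, 230, 229, 229, 229, 230, 229, 229, 229, 228, 230, 230, 229, 228, 225, 208, 158, 153, 161, 163, 161, 161] [117, 114, 105, 97, 119, 144, 157, 152, 153, 156, 156, 151, 146, 144, 166, 204, 226, 229, 229, 229, 229, 229]
tip [[54.1 -0.9]] front [[50.  -0.9]] dot [[27.9 -0.9]] sides [[ 23.4 -15.7]
 [ 23.4  13.6]]
```

```bash
python3 -m inch '[[[25,-1.4,0,0,0,0,0],[50,-1.4,0,0,0,0,0],[75,-1.4,0,0,0,0,0],[98,-1.4,0,0,0,0,0],[108,-1.4,0,0,0,0,0],[110.8,-1.4,0,0,0,0,0],[110.8,-1.4,0,0,0,0,0],[110.8,-1.4,0,0,0,0,0],[110.8,-1.4,10,0,0,0,0],[110.8,-1.4,18,0,0,0,0],[110.8,-1.4,18,0,0,0,0],[110.8,-1.4,18,0,0,0,0]]]'
python3 -c "
from h import *
o=status.get_obs();A=R.from_rotvec([3.079,-0.618,0.004]);print(A.inv().apply(o['ee_pos']-np.array([416.2,-214.6,72.4])),o['orientation'])
f,K,W=grab('wrist');save('w7',K,W,f);cv2.imwrite('pics/w7v.png',cv2.resize(f[60:260,150:360],(630,600),interpolation=cv2.INTER_CUBIC))"
```

```text
t: 14.1
ee_pos: [517.6, -255.4, 52.6]
orientation: [-3.08, 0.618, 0.002]
ft_force: [-0.0, 1.0, -1.2]
width: 29.9
grasp_force: 30.0
[109.28244028  -1.50351005  20.13108785] [-3.07974987e+00  6.18401785e-01  1.94740154e-03]
```

View pics/w7v.png

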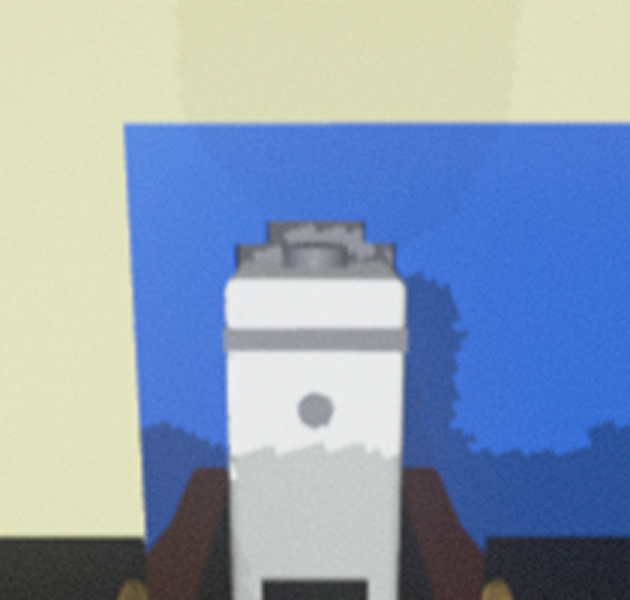

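The notch is at columns 268–365 and the button is centred at 315, so the sideways fit is good. I'll check the fore-aft fit from the far rim, at crop row 244.

```bash
python3 - <<'E'
from h import *
f,K,W=load("w7"); o=status.get_obs(); A=R.from_rotvec(o["orientation"])
B=f[...,0].astype(int)-f[...,2]
T=lambda uv,z:A.inv().apply(plane(uv,K,W,z)-o["ee_pos"]).round(1)[:,:2]
print(B[130:150,232].tolist(),B[130:150,279].tolist(),B[128:142,255].tolist(),B[143,222:240].tolist(),B[143,274:292].tolist())
print(T([(231,141.5),(280,141.5),(255,134)],16), o["ee_pos"])
E
```

```text
[144, 144, 142, 147, 146, 147, 145, 147, 145, 144, 128, 77, 22, 7, 12, 10, 10, 6, 7, 8] [144, 143, 145, 144, 144, 143, 143, 144, 144, 141, 113, 61, 20, 10, 10, 12, 13, 12, 10, 7] [141, 141, 143, 143, 136, 87, 28, 9, 9, 11, 10, 11, 11, 11] [142, 145, 145, 146, 145, 140, 93, 40, 13, 10, 7, 8, 9, 11, 8, 11, 9, 13] [10, 10, 11, 9, 11, 10, 21, 69, 130, 147, 150, 148, 146, 148, 152, 149, 149, 148]
[[ 52.1 -15.5]
 [ 52.1  14.4]
 [ 56.6  -0.8]] [ 517.94428522 -255.57395886   52.90183943]
```

```bash
python3 -m inch '[[[0.6,0,1,0,0,0,0],[0.6,0,3,0,0,0,0],[0.6,0,5,0,0,0,0],[0.6,0,7,0,0,0,0],[0.6,0,9,0,0,0,0],[0.6,0,11,0,0,0,0],[0.6,0,12,0,0,0,0],[0.6,0,12,0,0,0,0],[0.6,0,12,0,0,0,0]]]'
```

```text
t: 15.05
ee_pos: [518.7, -255.9, 41.2]
orientation: [-3.08, 0.618, -0.0]
ft_force: [-0.4, 0.2, -1.7]
width: 29.7
grasp_force: 30.0
```

No contact force at z=41, so the logger is in the pocket and about 2 mm above its floor.

```bash
python3 -m inch '[[[0,0,0.7,0,0,0,0],[0,0,1.4,0,0,0,0],[0,0,2.1,0,0,0,0],[0,0,2.6,0,0,0,0],[0,0,2.6,0,0,0,0]]]'
```

```text
t: 15.55
ee_pos: [518.7, -255.9, 38.7]
orientation: [-3.08, 0.618, 0.0]
ft_force: [0.0, -0.1, 1.0]
width: 29.6
grasp_force: 30.0
```

Floor contact. I'll press a little further, release and lift.

```bash
python3 -m inch '[[[0,0,0.5,0,0,0,0],[0,0,0.5,0,0,0,0],[0,0,0.5,0,0,0,70],[0,0,0.5,0,0,0,70],[0,0,0.5,0,0,0,70],[0,0,0.5,0,0,0,70],[0,0,0.5,0,0,0,70],[0,0,0.5,0,0,0,70],[0,0,-15,0,0,0,70],[0,0,-45,0,0,0,70],[-40,0,-90,0,0,0,70],[-80,0,-130,0,0,0,70],[-80,0,-150,0,0,0,70],[-80,0,-150,0,0,0,70],[-80,0,-150,0,0,0,70],[-80,0,-150,0,0,0,70]]]'
python3 - <<'E'
from h import *
f,K,W=grab('wrist');save('w8',K,W,f);f2,K2,W2=grab('side');save('s8',K2,W2,f2)
a=cv2.resize(f[:220,180:360],(490,600),interpolation=cv2.INTER_CUBIC);b=cv2.resize(f2[85:150,210:300],(310,224));b=cv2.copyMakeBorder(b,0,376,0,0,0)
cv2.imwrite('pics/c8.png',np.hstack([a,b]))
E
```

```text
t: 17.15
ee_pos: [445.0, -225.0, 188.3]
orientation: [-3.08, 0.618, 0.0]
ft_force: [0.5, 0.3, -0.3]
width: 61.1
grasp_force: 0.0
```

View pics/c8.png

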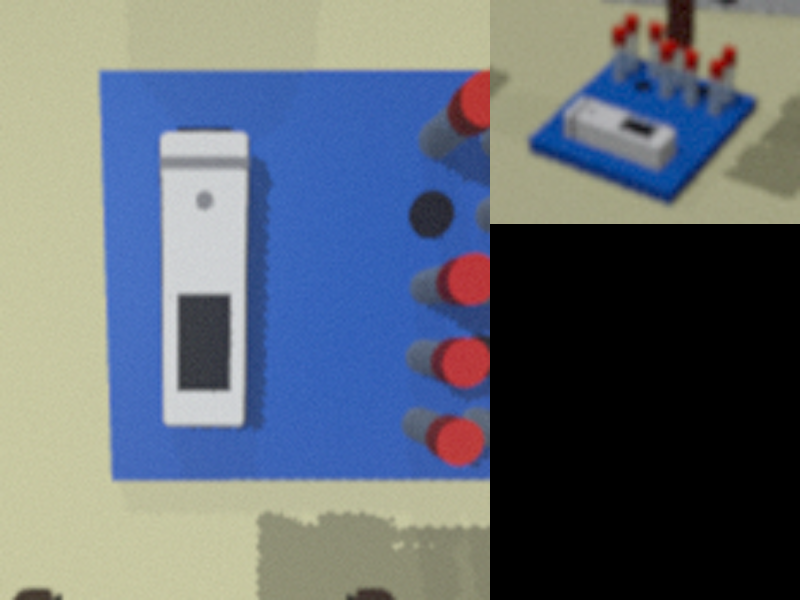

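The logger, at (205,280), sits square and level in the pocket with its button end at the notch (205,130), and the gripper is clear. I'm handing in.

```bash
python3 -c "
from workcell import ctrl
print(ctrl.close_job())"
```

```text
the job is handed in; nothing more can be done
None
```

I pressed the logger's button fully in against the bumper at about 15 N, then set the logger down flat in its tray pocket with the button in the notch, let go and handed the job in at about 17 s; the hand-in gave no verdict.

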